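# Roll a rock core into the V-block and butt it against the end stop

### The arm

A 6-joint arm with a two-finger parallel gripper is mounted at the origin on the work surface. World frame = base frame: x ahead of the robot, y to its left, z up, the work surface at z = 0. Lengths are in m, angles in rad, forces in N, time in s.
With the tool pointing down it reaches from about 0.3 to 0.75 m from the base axis. Payload 8.5 kg.
Tool frame: the origin (TCP) lies where the fingers leave the gripper's body, on its centre line; the fingertips stand 64 mm ahead of it and the grasp point (between the pads) lies 45 mm ahead of it (ctrl.tip_extent is the distance from the TCP to the fingertips, in m); y points along the fingers, z is the direction in which the jaws open and shut, and the axes are right-handed (so a half turn about y gives the same grasp; the last joint's range is limited). The gripper opens to 88 mm and grips with 3 to 60 N. Pads are 18 mm wide; open, the fingers measure 123 mm over their backs; the gripper's body (75 mm by 187 mm) begins 45 mm behind the grasp point.
Start: joints at [0.992, 0.381, 1.297, -0, 1.464, -0.215], TCP at [0.196, 0.514, 0.303] pointing down, gripper open.
Joint ranges: [-3.11, 3.11], [-0.89, 2.33], [0.22, 2.48], [-1.42, 4.56], [0.17, 2.85], [-2.88, 2.88]. Speed limits (rad/s): [2.39, 2.39, 3.14, 3.14, 3.14, 3.14].

### API

Orientations are given as a unit quaternion [w, x, y, z].
In Python, from rig import ctrl, cams, models gives the robot as it stands. The module is installed in compiled form; this text tells all that it offers.
- The arm moves only by the tool move_arm, never from a script. Its argument "deltas" is a list of rows, each a list of 7 numbers: the shift along the world's x, y, z in mm, then the turn, a rotation vector about the world's x, y, z in rad, then the closure, from -1 (fully open) to 1 (shut), so that 0 is half open. A call has 1 to 12 rows; each row shifts and turns the commanded pose from where the row before left it; what a row does not reach is not made up. A row lasts 1/8 s, in which the tool goes at most 62.5 mm and 10.7 degrees, less where a joint would pass 70% of its speed; a pose out of reach is approached as far as the arm can. A call is refused whole if a number of a shift passes 62.5 or a number of a turn 0.188, either way. A call with a gripper value outside its range is refused whole. The fingers move at their own pace and stop on an object; "grip_force" is the grip in N (left out, the last holds). Time passes only in rows, so rows that do not move let the fingers close. It gives the time, the measured TCP pose, the force and the opening at its end, in the units of the state.
- ctrl.observe(): the state, without advancing time (a new reading comes with each control period).
- cams.read_camera(name): name is "scene" or "side" or "wrist"; returns the picture (384x512x3 uint8, red, green, blue); there is no depth.
- cams.camera_model(name): a dict with "camera_matrix" (3x3 intrinsics, pixels), "view" (4x4, takes a point from world to camera coordinates). Camera axes: x right, y down, z forward; pixel columns grow to the right and rows downward; lengths in m; the calibration is good to about 2 mm. A picture is of the moment at which its call begins: read the wrist's pose just before it. camera_model takes no time and is no camera call; for the wrist camera it gives the pose at the moment of the call.
- ctrl.sign_off(): hands the job in, once; it reports no verdict.
Trained networks look in the newest picture that a camera, given by its name, has taken for a name from the list of things; names that differ only in an ending like _2 or _b are one class to them, and where a whole thing is asked for, a point or a joint stands for the part that bears it (a point fixed in the world has none). Each returns a list of dicts, best first, with "score" (0 to 1); they miss things now and then, are a little off and sometimes report something else, mostly with a low value. They report only what shows in the picture. A call takes as long as a camera call. They do not tell look-alikes from the thing itself.
- models.masks_of(name, camera): "pixels" (384x512 bool, what is visible of it) and "extent" ([left, top, width, height] in pixels, round what is visible of it).
- models.spot_point(name, camera): "uv" ([column, row] in pixels: a listed point, or the origin of a listed thing).
The state is a dict: "time": time; "joint_positions": joint angles; "qvel": joint speeds; "joint_efforts": joint torques, N m; "position": TCP position; "orientation": TCP orientation; "ft_force": force on the tool from outside, world axes, zero at the start; "torque": the same for the moment, N m; "opening": opening from 0.0 (shut) to 1.0 (fully open).
Only numpy, scipy, OpenCV 4.12 (cv2) and the standard library are available. Lean on these libraries where they do the work, as an engineer would, in place of code of your own. Each camera call takes 0.05 s, during which the arm holds its last target.

### The job

Load the loose rock core for measuring: with the fingertips on its side, roll it along the loading plate until it drops into the V-block, then push on its free end so that it slides along the V until its other end sits against the blue end stop. Only push it - never lift or carry it - and leave the jar, the brush and the short upright core on the bench where they stand, and keep off the foil tray. Finish with the core lying still in the V and the hand clear.

Things in the scene. Friction and masses are not known exactly. Their poses are not given: they have to be found in the camera images.
- jig: Core-measuring jig, fixed, never moves. Origin on the bench (z = 0) under it. Its x axis runs along the V groove (away from the robot at yaw 0), its y axis points the way the core is to be rolled, from the plate to the V-block. Flat loading plate, top 40 mm above the bench: jig x -130..+100 mm, y -170..+78 mm; black retaining lip, 5 mm proud and 6 mm wide, at y = -172 mm.
- vee_seat (a point): Where the core's centre lies when fully loaded (in the V, touching the end stop): jig frame (40, 100, 56.2) mm, axes as the jig. V-block: steel, x -130..+100 mm, 90 degree groove along x, bottom line at y 100, z 18 mm; its near edge (y 78) is level with the plate, its far flank rises to z 50 mm at y 132, the block ends at y 150 mm.
- stop_face (a point): Point on the blue end stop where the axis of a core lying in the V meets it: jig frame (100, 100, 56.2) mm, axes as the jig. The stop is a plate 10 mm thick across the +x end of the V-block, its face at x 100 mm looking to -x, y 75..145 mm, top 74 mm above the bench. The groove's other end (x -130 mm) is open.
- core: Banded grey-brown stone cylinder, 54 mm across, 120 mm long, about 0.7 kg, lying on the plate roughly along the groove, 150-200 mm before it. Origin: its centre, 67 mm above the bench on the plate, 56 mm in the V. x is its axis; a red line along its +z side is on top at the start. It rolls easily and runs on a little after a push. The V is oiled: sliding the core along it takes about 3-6 N.
- plug: Bystander: short rock core standing upright on the bench, 54 mm in diameter, 45 mm tall. Origin: centre of its underside.
- jar: Bystander: small glass jar with a white cap, 44 mm in diameter, 70 mm tall, standing on the bench. Origin: centre of its underside.
- brush: Bystander: small blue and white scrubbing brush lying on the bench, about 176 mm long along its x axis, 17 mm tall. Origin: on the bench under it, near its middle.
- tray: Bystander: aluminium foil tray with rock chips, fixed, 260 x 190 mm, 50 mm tall, long side along its x axis. Origin: centre of its underside.
Mind the look-alikes: they are no part of the job. What is shaped like the core but orange is not meant.

How it is judged:
On the way, in this order (a step that is already met when the one before it is completed fails the run):
1. the core rolls on the loading plate: it has turned over with its red line underneath before it reaches the V (angle between core's own z axis and vertical above 2.2 rad and y of core in the frame of jig below 0.08 m and z of core in the frame of jig above 0.063 m), for 0.05 s.
2. the core lies in the V (y of core in the frame of vee_seat between -0.004 and 0.004 m and z of core in the frame of vee_seat between -0.004 and 0.004 m and angle between the x axis of core and the x axis of jig, either way round below 0.06 rad), for 0.2 s.
At the end, for the whole second after the job is handed in: The core lies in the V (its axis within 3 mm of the seated line and parallel to it within 0.04 rad), its end no more than 3 mm from the end stop, at rest; short core and jar upright and within 10 mm, brush within 15 mm, of where they were (y of core in the frame of vee_seat between -0.003 and 0.003 m and z of core in the frame of vee_seat between -0.003 and 0.003 m and x of core in the frame of vee_seat between -0.003 and 0.003 m and angle between the x axis of core and the x axis of jig, either way round below 0.04 rad and linear speed of core below 0.01 m/s and distance of each of plug, jar from where it was at the start of the episode below 0.01 m and distance of brush from where it was at the start of the episode below 0.015 m and angle between each of plug, jar's own z axis and vertical below 0.1 rad); the robot touches nothing.
It fails at once if the core is lifted off the loading plate (z of core in the frame of jig above 0.075 m).
It fails at once if the core is lifted out of the V (z of core in the frame of vee_seat above 0.007 m and y of core in the frame of vee_seat between -0.004 and 0.004 m).
It fails at once if the core falls off the jig (z of core in the frame of jig below 0.045 m).
It fails at once if a bystander is knocked aside (distance of any of plug, jar from where it was at the start of the episode above 0.015 m or distance of brush from where it was at the start of the episode above 0.02 m).
It fails at once if the foil tray is pressed by the robot (contact force between tray and the arm above 2 N or contact force between tray and the fingers above 2 N).
It also fails if it takes over 53 s, if anything falls off the work surface, if the arm or the gripper's body presses on something with over 40 N, if the wrist force passes 120 N, or if a joint passes its speed limit or range.

## Working session

There is one attempt and no reset: what is moved stays moved. The work goes in short steps, Python scripts to look and compute and a tool call to move; the robot and the scene stay as the last step left them, time stands still between calls to the robot, and variables do not carry over. Pictures are saved under pics/ and viewed, and the job is handed in when it is done.

Besides the shell and the picture viewer there is one more tool, called after "Call:" as name([rows], argument=value, ...), one row to a line, values as JSON. move_arm: Moves the arm, as the interface text tells. Its arguments: {"type":"object","properties":{"deltas":{"type":"array","items":{"type":"array","items":{"type":"number"}}},"grip_force":{"type":"number"}},"required":["deltas"]}

```bash
mkdir -p pics
python3 - <<'E'
from rig import ctrl,cams,models
import cv2,numpy as np
s=ctrl.observe();print(s, ctrl.tip_extent)
for n in("scene","side","wrist"):
    im=cams.read_camera(n);cv2.imwrite(f"pics/{n}0.png",im[:,:,::-1])
    m=cams.camera_model(n);print(n,np.round(m['camera_matrix'],1).tolist(),np.round(m['view'],4).tolist())
    for t in("jig","core","plug","jar","brush","tray","vee_seat","stop_face"):
        try:print(t,[(np.round(r['uv'],1).tolist(),round(r['score'],2)) for r in models.spot_point(t,n)][:3])
        except Exception as e:print(t,e)
E
```

```text
{'time': 0.0, 'joint_positions': array([ 9.91735400e-01,  3.81206576e-01,  1.29826041e+00, -1.44603134e-05,
        1.46359448e+00, -2.15267280e-01]), 'qvel': array([-1.34456824e-03,  1.97581788e-03, -4.95767728e-04,  9.83498643e-04,
       -1.90793742e-05,  4.38725906e-04]), 'joint_efforts': array([ 1.19985361e-03, -4.37917221e+01, -2.24567324e+01,  7.14043994e-02,
        3.50325869e-02, -1.11622339e-04]), 'position': array([0.19558422, 0.51384717, 0.30213214]), 'orientation': array([-0.69496023,  0.69592193, -0.12810799,  0.12771562]), 'ft_force': array([-0.03366867, -0.30423962, -0.14603729]), 'torque': array([-4.21641047e-02,  3.45596523e-02,  4.22683349e-05]), 'opening': 1.0039521805036724} 0.064
scene [[432.5, 0.0, 253.1], [0.0, 432.5, 193.1], [0.0, 0.0, 1.0]] [[-0.8534, 0.5212, 0.0003, 0.5145], [0.3773, 0.6181, -0.6896, -0.1053], [-0.3596, -0.5885, -0.7242, 1.5826], [0.0, 0.0, 0.0, 1.0]]
jig [([266.8, 222.6], 0.56)]
core [([259.3, 185.0], 0.82), ([189.5, 225.0], 0.73), ([245.9, 121.9], 0.71)]
plug [([336.7, 257.8], 0.8)]
jar [([274.3, 285.9], 0.8)]
brush [([301.0, 197.2], 0.5
[... 227 characters left out ...]
0.6244, -0.0071, 0.3808], [-0.4742, 0.6004, -0.644, 0.3744], [0.4064, -0.4996, -0.765, 0.9369], [0.0, 0.0, 0.0, 1.0]]
jig [([243.7, 230.5], 0.97)]
core [([269.4, 199.7], 0.71), ([199.9, 162.0], 0.62), ([400.8, 157.6], 0.55)]
plug [([213.5, 327.4], 0.67)]
jar [([146.1, 266.6], 0.67)]
brush [([298.2, 263.2], 0.5)]
tray [([323.0, 122.2], 0.64)]
vee_seat [([194.8, 227.7], 0.92)]
stop_face [([181.2, 210.1], 0.66)]
wrist [[312.1, 0.0, 254.6], [0.0, 312.1, 190.9], [0.0, 0.0, 1.0]] [[0.3559, 0.9345, -0.0005, -0.5497], [0.8959, -0.3411, 0.2848, -0.0388], [0.266, -0.1018, -0.9586, 0.39], [0.0, 0.0, 0.0, 1.0]]
jig []
core []
plug [([129.4, 369.7], 0.66)]
jar []
brush []
tray []
vee_seat []
stop_face []
```

View pics/scene0.png

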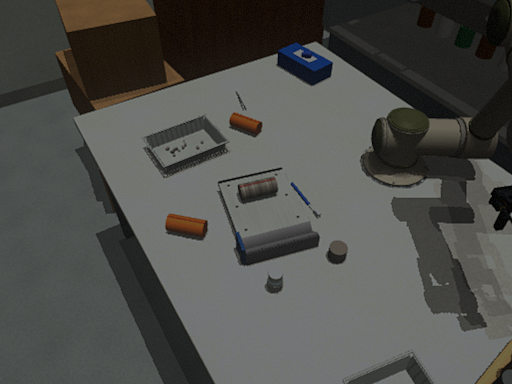

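View pics/side0.png

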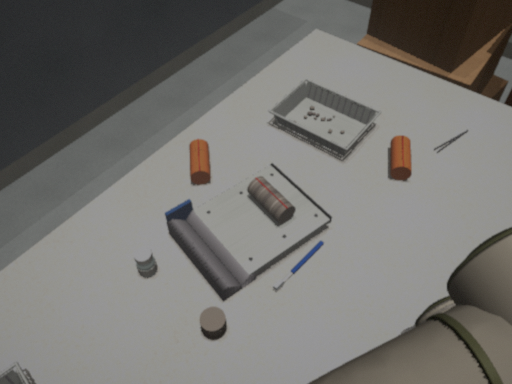

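View pics/wrist0.png

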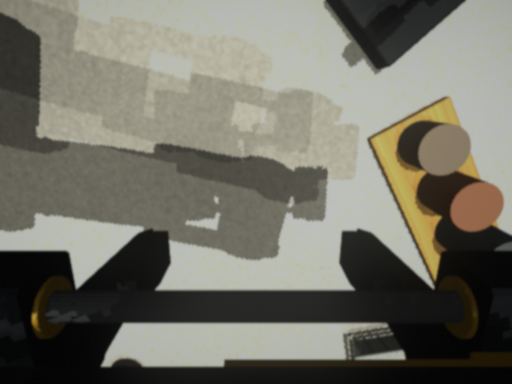

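Candidates for the core: the banded grey-brown cylinder (scene 258,187 and side 270,199), and the orange ones (scene 187,225 and 246,123; side 200,162 and 401,157). The banded one on the plate matches the description. I'll check it in close crops.

Run:
```python
import cv2
a=cv2.imread('pics/scene0.png')[160:270,205:330];cv2.imwrite('pics/sc_crop.png',cv2.resize(a,None,fx=5,fy=5,interpolation=cv2.INTER_CUBIC))
a=cv2.imread('pics/side0.png')[155:300,155:340];cv2.imwrite('pics/si_crop.png',cv2.resize(a,None,fx=4,fy=4,interpolation=cv2.INTER_CUBIC))
```

```text
(no output)
```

View pics/sc_crop.png

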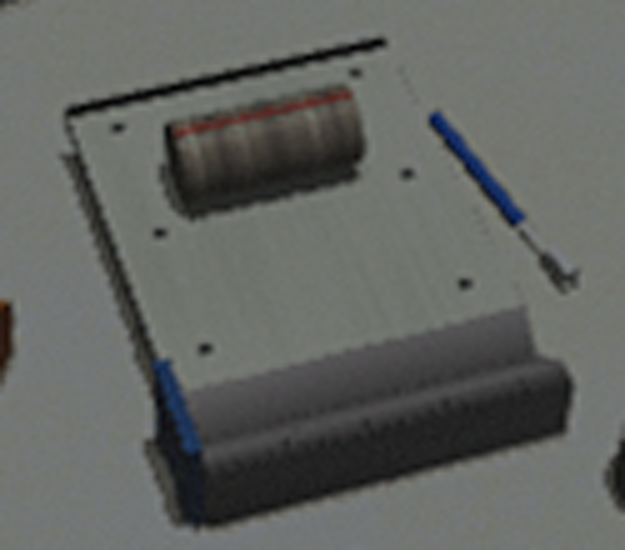

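View pics/si_crop.png

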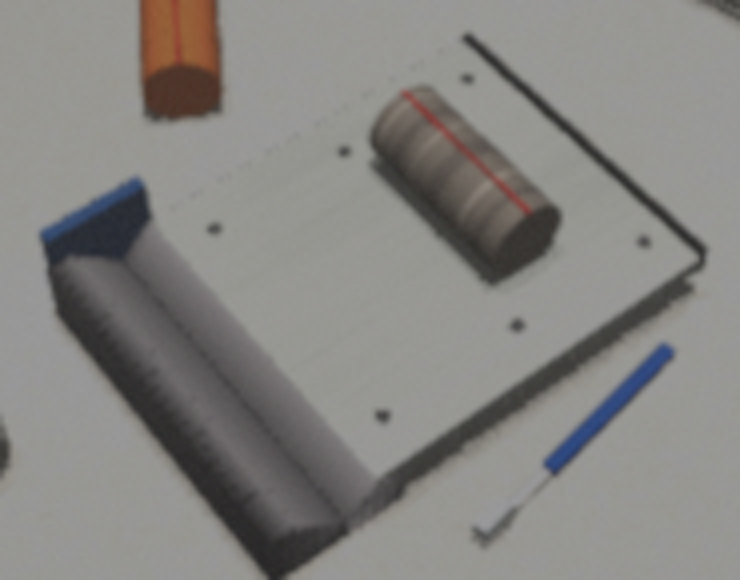

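```bash
cat > h.py <<'E'
import numpy as np,cv2
from scipy.optimize import least_squares
from rig import ctrl,cams,models
M={n:cams.camera_model(n) for n in("scene","side")}
def proj(n,p,m=None):
    m=m or M[n];p=np.atleast_2d(p);c=p@np.array(m['view'])[:3,:3].T+np.array(m['view'])[:3,3]
    q=c@np.array(m['camera_matrix']).T;return q[:,:2]/q[:,2:]
def ray_z(n,uv,z,m=None):
    m=m or M[n];V=np.array(m['view']);K=np.array(m['camera_matrix'])
    R=V[:3,:3];o=-R.T@V[:3,3];d=R.T@np.linalg.solve(K,[uv[0],uv[1],1]);return o+d*(z-o[2])/d[2]
E
python3 - <<'E'
from h import *
sc=lambda u,v:((u+.5)/5-.5+205,(v+.5)/5-.5+160)
si=lambda u,v:((u+.5)/4-.5+155,(v+.5)/4-.5+155)
obs=[("scene",(100,-172,45),sc(68,112)),("scene",(-130,-172,45),sc(385,42)),("scene",(105,75,74),sc(160,363)),("scene",(105,145,74),sc(195,450)),
("scene",(-130,78,40),sc(527,305)),
("side",(100,-172,45),si(467,38)),("side",(-130,-172,45),si(703,250)),("side",(105,75,74),si(140,182)),("side",(105,145,74),si(45,237)),("side",(-130,78,40),si(375,478))]
def W(p,q):
    c,s=np.cos(p[2]),np.sin(p[2]);q=np.array(q)/1000.
    return np.array([p[0]+c*q[0]-s*q[1],p[1]+s*q[0]+c*q[1],q[2]])
f=lambda p:np.concatenate([proj(n,W(p,q))[0]-uv for n,q,uv in obs])
best=min((least_squares(f,[.5,.2,y],loss='soft_l1') for y in(-1,0,1)),key=lambda r:r.cost)
print(best.x,best.cost);print(np.round(best.fun.reshape(-1,2),1).tolist())
p=best.x;np.save('jig.npy',p)
def J(w):
    c,s=np.cos(p[2]),np.sin(p[2]);d=w[:2]-p[:2];return np.array([c*d[0]+s*d[1],-s*d[0]+c*d[1]])*1000
for n,e in(("scene",[sc(175,133),sc(352,93)]),("side",[si(405,92),si(530,212)])):
    print(n,'core red ends',[np.round(J(ray_z(n,u,.094)),1).tolist() for u in e])
for q in((40,100,56.2),(100,100,56.2),(-130,100,18)):print(q,W(p,q))
for n,uv in(("scene",(336.7,257.8)),("side",(213.5,327.4))):print('plug',J(ray_z(n,uv,0)),ray_z(n,uv,0))
for n,uv in(("scene",(274.3,285.9)),("side",(146.1,266.6))):print('jar',J(ray_z(n,uv,0)),ray_z(n,uv,0))
for n,uv in(("scene",(301,197.2)),("side",(298.2,263.2))):print('brush',J(ray_z(n,uv,0)),ray_z(n,uv,0))
for n,uv in(("scene",(187.3,148.6)),("side",(323,122.2))):print('tray',J(ray_z(n,uv,0)),ray_z(n,uv,0))
E
```

```text
[ 0.55275146 -0.02421687 -0.23571907] 3.52558047606837
[[-0.1, -0.5], [0.5, -0.8], [0.7, -0.9], [0.6, 0.1], [0.3, -0.0], [-0.8, -1.5], [0.2, -0.0], [0.2, -0.9], [-1.1, -0.4], [-0.3, 0.3]]
scene core red ends [[50.3, -82.1], [-69.1, -81.7]]
side core red ends [[47.3, -82.2], [-71.1, -82.1]]
(40, 100, 56.2) [0.61499955 0.06367611 0.0562    ]
(100, 100, 56.2) [0.67334035 0.04966357 0.0562    ]
(-130, 100, 18) [0.44970062 0.10337829 0.018     ]
plug [-165.03333955  206.7933356 ] [0.44057682 0.21540019 0.        ]
plug [-167.92910826  200.39366635] [0.43626653 0.20985378 0.        ]
jar [ 45.94262351 240.2340124 ] [0.6535284  0.19864433 0.        ]
jar [ 52.72228651 239.89002546] [0.66004025 0.19672651 0.        ]
brush [-157.69453291  -57.02840143] [ 0.38609916 -0.04283991  0.        ]
brush [-159.88306306  -46.19626832] [ 0.38650092 -0.03179621  0.        ]
tray [ 157.34465013 -424.28497252] [ 0.60665654 -0.47351557  0.        ]
tray [ 164.81156423 -428.81361191] [ 0.61285934 -0.47966281  0.        ]
```

```bash
cat >> h.py <<'E'
from scipy.spatial.transform import Rotation as Ro
P=np.load('jig.npy') if __import__('os').path.exists('jig.npy') else None
def W(q,p=P):
    c,s=np.cos(p[2]),np.sin(p[2]);q=np.array(q)/1000.
    return np.array([p[0]+c*q[0]-s*q[1],p[1]+s*q[0]+c*q[1],q[2]])
def J(w,p=P):
    c,s=np.cos(p[2]),np.sin(p[2]);d=w[:2]-p[:2];return np.array([c*d[0]+s*d[1],-s*d[0]+c*d[1],w[2]])*1000
def st():
    s=ctrl.observe();R=Ro.from_quat(np.roll(s['orientation'],-1)).as_matrix()
    print('t',round(s['time'],2),'pos',np.round(s['position']*1000,1),'jig',np.round(J(s['position']),1),'F',np.round(s['ft_force'],1),'op',round(s['opening'],2),
     'yaw z-axis',round(np.arctan2(R[1,2],R[0,2]),3),'y',np.round(R[:,1],3),'q',np.round(s['joint_positions'],2))
    return s
def goto(q,s):  # world delta (mm) to jig-coordinate TCP target
    print('delta',np.round(W(q)*1000-s['position']*1000,1))
E
python3 - <<'E'
from h import *
s=st();goto((-11,-150,250),s);print(W((-11,-150,250)), W((-11,-150,119)),'x dir jig',np.cos(P[2]),np.sin(P[2]))
E
```

```text
t 1.35 pos [195.7 514.  302.7] jig [-472.9  439.9  302.7] F [ 0.6  0.7 -0.7] op 1.0 yaw z-axis 1.207 y [-0. -0. -1.] q [ 0.99  0.38  1.3  -0.    1.46 -0.22]
delta [ 311.3 -681.5  -52.7]
[ 0.50702431 -0.1674999   0.25      ] [ 0.50702431 -0.1674999   0.119     ] x dir jig 0.9723466584612976 -0.23354223553599182
```

Call:
move_arm([
  [20,-42.5,0,0,0,-0.09,-0.2],
  [20,-42.5,0,0,0,-0.09,-0.2],
  [20,-42.5,0,0,0,-0.09,-0.2],
  [20,-42.5,0,0,0,-0.09,-0.2],
  [20,-42.5,0,0,0,-0.09,-0.2],
  [20,-42.5,0,0,0,-0.09,-0.2],
  [20,-42.5,0,0,0,-0.09,-0.2],
  [20,-42.5,0,0,0,-0.09,-0.2],
  [20,-42.5,0,0,0,-0.09,-0.2],
  [20,-42.5,0,0,0,-0.09,-0.2],
  [20,-42.5,0,0,0,-0.09,-0.2],
  [20,-42.5,0,0,0,-0.09,-0.2],
])

```text
time: 2.85
position: [0.4362, 0.0024, 0.3029]
orientation: [0.53, -0.53, 0.468, -0.468]
ft_force: [0.7, 0.6, 0.7]
opening: 0.599
```

Call:
move_arm([
  [18,-43,-13,0,0,-0.09,-0.2],
  [18,-43,-13,0,0,-0.09,-0.2],
  [18,-43,-13,0,0,-0.09,-0.2],
  [18,-43,-13,0,0,-0.09,-0.2],
  [0,0,0,0,0,0,-0.2],
  [0,0,0,0,0,0,-0.2],
])

```text
time: 3.6
position: [0.5075, -0.1675, 0.2508]
orientation: [0.439, -0.439, 0.555, -0.554]
ft_force: [0.2, 0.2, 0.9]
opening: 0.598
```

Run:
```python
from h import *
s=st();goto((-11,-140,121),s)
m=cams.camera_model('wrist');im=cams.read_camera('wrist');cv2.imwrite('pics/w1.png',im[:,:,::-1])
im2=cams.read_camera('side');cv2.imwrite('pics/s1.png',im2[:,:,::-1])
for q in((100,-172,45),(-130,-172,45),(-130,78,40),(100,78,40),(-71,-82,94),(49,-82,94)):print(q,np.round(proj('wrist',W(q),m)[0]))
```

```text
t 3.6 pos [ 507.5 -167.5  250.8] jig [ -10.6 -149.9  250.8] F [0.2 0.2 0.9] op 0.6 yaw z-axis -0.232 y [-0.  0. -1.] q [-0.54  0.4   1.43  0.    1.32 -0.31]
delta [   1.9    9.8 -129.8]
(100, -172, 45) [369. 201.]
(-130, -172, 45) [132. 200.]
(-130, 78, 40) [  99. -115.]
(100, 78, 40) [ 402. -114.]
(-71, -82, 94) [174. 106.]
(49, -82, 94) [336. 106.]
```

View pics/w1.png

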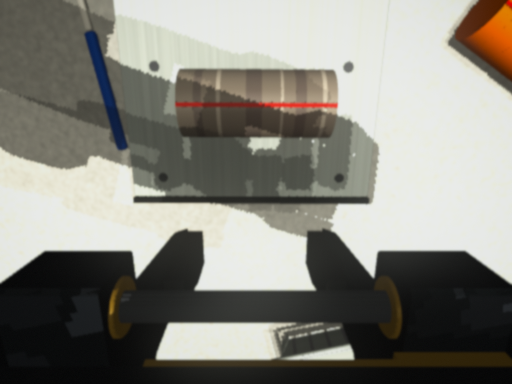

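View pics/s1.png

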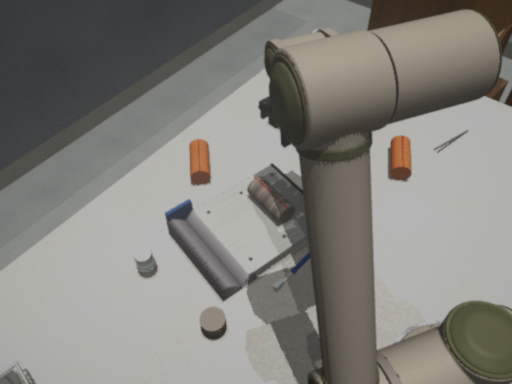

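The wrist picture shows the core's red line at row 104, columns 176–337. My model predicts row 106, columns 174–336, so the jig and core poses hold. Next I descend behind the core.

Call:
move_arm([
  [1,5,-30,0,0,-0.004,-0.2],
  [1,5,-30,0,0,0,-0.2],
  [0,0,-30,0,0,0,-0.2],
  [0,0,-25,0,0,0,-0.2],
  [0,0,-15,0,0,0,-0.2],
  [0,0,0,0,0,0,-0.2],
])

```text
time: 4.45
position: [0.5096, -0.1575, 0.1206]
orientation: [0.437, -0.438, 0.556, -0.555]
ft_force: [-0.9, -0.2, 0.7]
opening: 0.596
```

Run:
```python
from h import *
s=st();goto((-11,-120,121),s)
im=cams.read_camera('wrist');cv2.imwrite('pics/w2.png',im[:,:,::-1])
```

```text
t 4.45 pos [ 509.6 -157.5  120.6] jig [ -10.8 -139.7  120.6] F [-0.9 -0.2  0.7] op 0.6 yaw z-axis -0.236 y [-0.001  0.    -1.   ] q [-0.52  0.56  1.6   0.    0.99 -0.29]
delta [ 4.4 19.2  0.4]
```

View pics/w2.png

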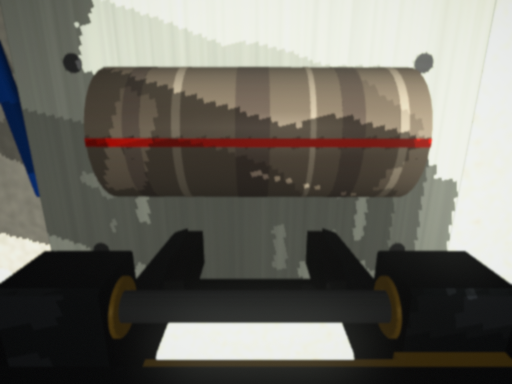

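Call:
move_arm([
  [1.2,4.9,0,0,0,0,-0.2],
  [1.9,7.8,0,0,0,0,-0.2],
  [1.9,7.8,0,0,0,0,-0.2],
  [1.9,7.8,0,0,0,0,-0.2],
  [1.9,7.8,0,0,0,0,-0.2],
])

```text
time: 5.12
position: [0.5186, -0.1212, 0.1208]
orientation: [0.437, -0.437, 0.556, -0.556]
ft_force: [-0.8, -0.6, -0.2]
opening: 0.601
```

Run:
```python
from h import *
s=st()
im=cams.read_camera('wrist');cv2.imwrite('pics/w3.png',im[:,:,::-1])
```

```text
t 5.12 pos [ 518.6 -121.2  120.8] jig [ -10.5 -102.3  120.8] F [-0.8 -0.6 -0.2] op 0.6 yaw z-axis -0.237 y [-0.  0. -1.] q [-0.45  0.56  1.6   0.    0.99 -0.22]
```

View pics/w3.png

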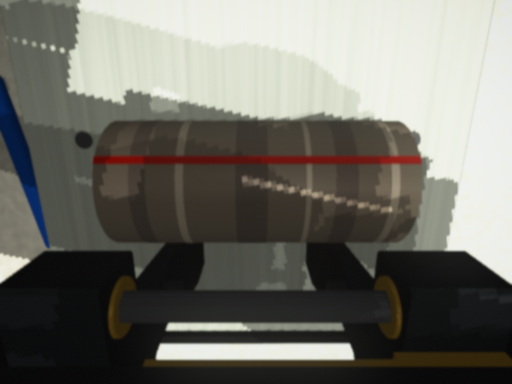

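The core is rolling straight: the red line has moved to the front side, from column 93 to 421. I'll keep pushing.

Call:
move_arm([
  [1.9,7.8,0,0,0,0,-0.2],
  [2.3,9.7,0,0,0,0,-0.2],
  [2.3,9.7,0,0,0,0,-0.2],
  [2.3,9.7,0,0,0,0,-0.2],
  [2.3,9.7,0,0,0,0,-0.2],
  [2.3,9.7,0,0,0,0,-0.2],
])

```text
time: 5.92
position: [0.5321, -0.0649, 0.1207]
orientation: [-0.437, 0.437, -0.556, 0.556]
ft_force: [0.1, -1.0, 0.6]
opening: 0.601
```

Run:
```python
from h import *
s=st()
im=cams.read_camera('wrist');cv2.imwrite('pics/w4.png',im[:,:,::-1])
```

```text
t 5.92 pos [532.1 -64.9 120.7] jig [-10.6 -44.4 120.7] F [ 0.1 -1.   0.6] op 0.6 yaw z-axis -0.237 y [ 0. -0. -1.] q [-0.34  0.56  1.59 -0.    0.99 -0.11]
```

View pics/w4.png

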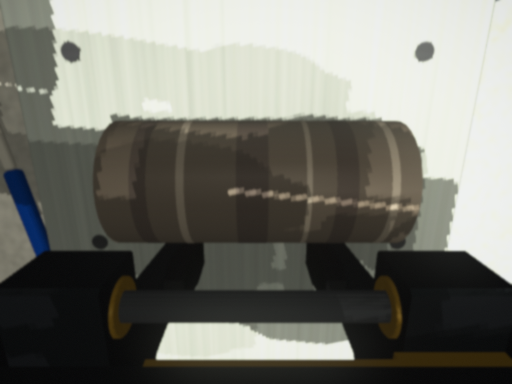

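Call:
move_arm([
  [1.9,7.8,0,0,0,0,-0.2],
  [2.3,9.7,0,0,0,0,-0.2],
  [2.3,9.7,0,0,0,0,-0.2],
  [2.3,9.7,0,0,0,0,-0.2],
])

```text
time: 6.48
position: [0.5408, -0.028, 0.1207]
orientation: [0.437, -0.437, 0.556, -0.556]
ft_force: [0.2, -0.1, 0.7]
opening: 0.601
```

Run:
```python
from h import *
s=st()
im=cams.read_camera('wrist');cv2.imwrite('pics/w5.png',im[:,:,::-1])
im=cams.read_camera('side');cv2.imwrite('pics/s5.png',im[:,:,::-1])
```

```text
t 6.47 pos [540.8 -28.  120.7] jig [-10.7  -6.4 120.7] F [ 0.2 -0.1  0.7] op 0.6 yaw z-axis -0.237 y [ 0.  0. -1.] q [-0.27  0.57  1.57  0.    1.   -0.03]
```

View pics/w5.png

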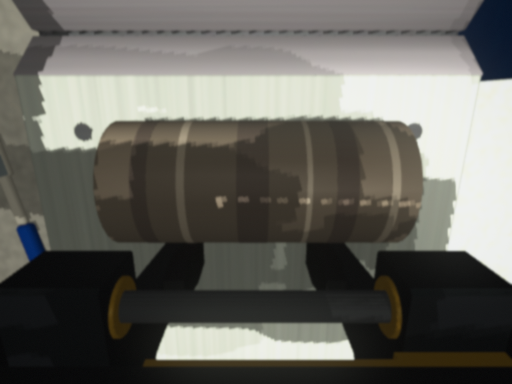

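View pics/s5.png

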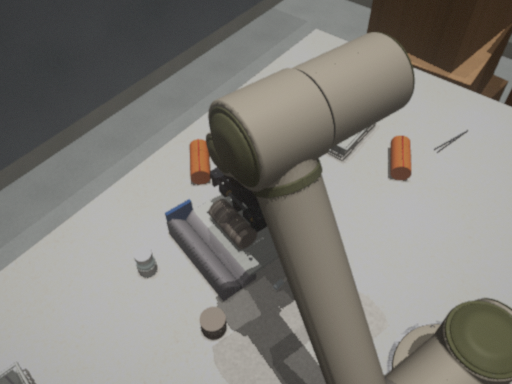

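Call:
move_arm([
  [1.9,7.8,0,0,0,0,-0.2],
  [2.3,9.7,0,0,0,0,-0.2],
  [2.3,9.7,0,0,0,0,-0.2],
])

```text
time: 6.95
position: [0.5474, -0.0012, 0.1209]
orientation: [-0.437, 0.438, -0.555, 0.556]
ft_force: [0.4, -0.8, 1.0]
opening: 0.601
```

Run:
```python
from h import *
s=st()
im=cams.read_camera('wrist');cv2.imwrite('pics/w6.png',im[:,:,::-1])
```

```text
t 6.95 pos [547.4  -1.2 120.9] jig [-10.6  21.2 120.9] F [ 0.4 -0.8  1. ] op 0.6 yaw z-axis -0.237 y [ 0.    -0.001 -1.   ] q [-0.22  0.58  1.56 -0.    1.01  0.02]
```

View pics/w6.png

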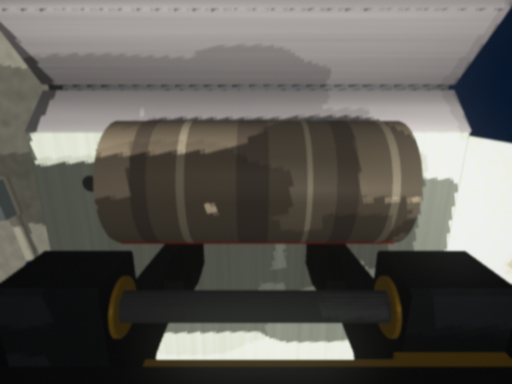

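The red line has reappeared at the rear edge (row 242), so the core has rolled without slipping and been upside down on the plate. Now I push it over the edge into the V.

Call:
move_arm([
  [1.9,7.8,0,0,0,0,-0.2],
  [2.1,8.7,0,0,0,0,-0.2],
  [1.6,6.8,0,0,0,0,-0.2],
  [0,0,0,0,0,0,-0.2],
  [0,0,0,0,0,0,-0.2],
])

```text
time: 7.62
position: [0.5528, 0.0217, 0.1207]
orientation: [-0.437, 0.437, -0.556, 0.556]
ft_force: [-0.7, -0.5, 0.2]
opening: 0.599
```

Run:
```python
from h import *
s=st()
im=cams.read_camera('wrist');cv2.imwrite('pics/w7.png',im[:,:,::-1])
```

```text
t 7.62 pos [552.8  21.7 120.7] jig [-10.7  44.7 120.7] F [-0.7 -0.5  0.2] op 0.6 yaw z-axis -0.237 y [-0. -0. -1.] q [-0.17  0.58  1.54 -0.    1.02  0.06]
```

View pics/w7.png

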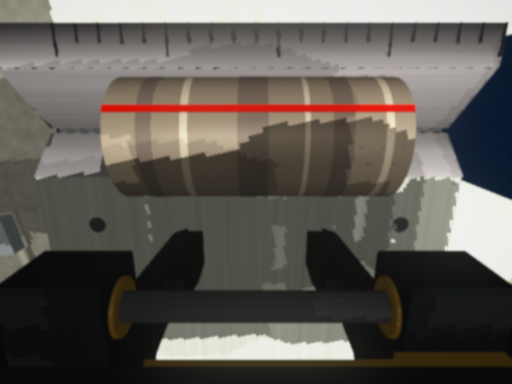

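The core lies in the V. I raise the hand, close the fingers and move over to the free end.

Call:
move_arm([
  [-1,-4,25,0,0,0,0.5],
  [1,4,35,0,0,0,1],
  [-22,19.5,0,0,0,0,1],
  [-22,19.5,0,0,0,0,1],
  [-22,19.5,0,0,0,0,1],
  [-22,19.5,0,0,0,0,1],
  [0,0,0,0,0,0,1],
  [0,0,0,0,0,0,1],
])

```text
time: 8.68
position: [0.4656, 0.0993, 0.1809]
orientation: [-0.438, 0.437, -0.555, 0.556]
ft_force: [-0.1, 0.2, 0.1]
opening: 0.002
```

Run:
```python
from h import *
s=st();goto((-115,100,112),s)
m=cams.camera_model('wrist');im=cams.read_camera('wrist');cv2.imwrite('pics/w8.png',im[:,:,::-1])
for q in((-71,100,83),(-71,100,56),(49,100,83)):print(q,np.round(proj('wrist',W(q),m)[0]))
im=cams.read_camera('side');cv2.imwrite('pics/s8.png',cv2.resize(im[130:330,130:360,::-1],None,fx=3,fy=3))
```

```text
t 8.68 pos [465.6  99.3 180.9] jig [-113.6   99.7  180.9] F [-0.1  0.2  0.1] op 0.0 yaw z-axis -0.237 y [ 0.001 -0.    -1.   ] q [-0.04  0.39  1.69 -0.    1.06  0.2 ]
delta [ -1.3   0.6 -68.9]
(-71, 100, 83) [324. 221.]
(-71, 100, 56) [316. 207.]
(49, 100, 83) [518. 221.]
```

View pics/w8.png

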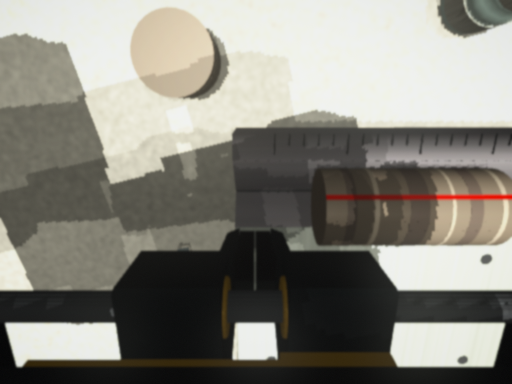

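View pics/s8.png

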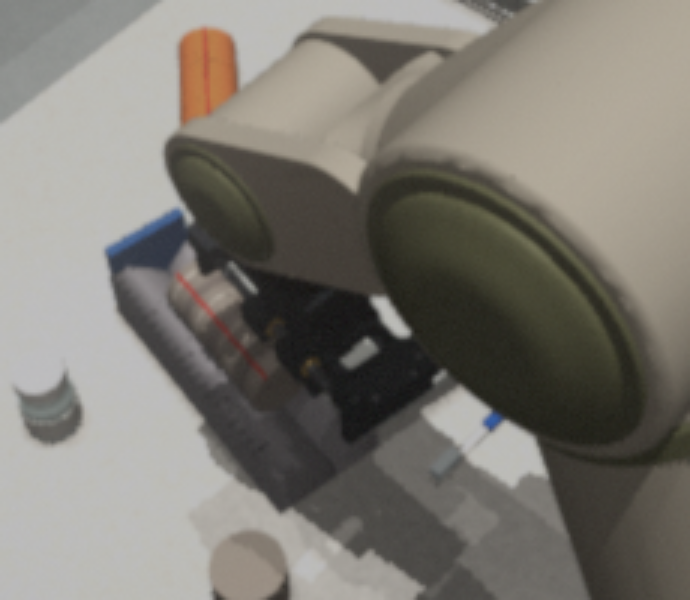

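Call:
move_arm([
  [-3,1,-25,0,0,0,1],
  [-1,0.5,-25,0,0,0,1],
  [0,0,-18,0,0,0,1],
  [0,0,0,0,0,0,1],
])

```text
time: 9.28
position: [0.4609, 0.1008, 0.1118]
orientation: [0.437, -0.438, 0.556, -0.555]
ft_force: [0.3, -0.3, 0.3]
opening: 0.001
```

Run:
```python
from h import *
s=st()
im=cams.read_camera('wrist');cv2.imwrite('pics/w9.png',im[:,:,::-1])
```

```text
t 9.28 pos [460.9 100.8 111.8] jig [-118.5  100.1  111.8] F [ 0.3 -0.3  0.3] op 0.0 yaw z-axis -0.238 y [-0.002  0.    -1.   ] q [-0.04  0.5   1.78 -0.    0.87  0.2 ]
```

View pics/w9.png

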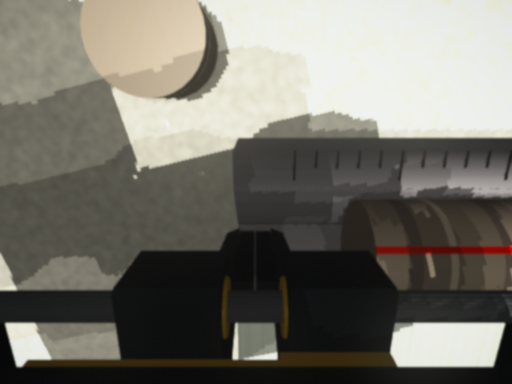

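Call:
move_arm([
  [4.9,-1.2,0,0,0,0,1],
  [5.8,-1.4,0,0,0,0,1],
  [5.8,-1.4,0,0,0,0,1],
  [4.9,-1.2,0,0,0,0,1],
  [3.9,-0.9,0,0,0,0,1],
  [3.9,-0.9,0,0,0,0,1],
  [3.9,-0.9,0,0,0,0,1],
])

```text
time: 10.2
position: [0.4937, 0.0934, 0.1127]
orientation: [0.437, -0.438, 0.556, -0.555]
ft_force: [-5.1, 0.8, 2.5]
opening: 0.004
```

Run:
```python
from h import *
s=st()
im=cams.read_camera('wrist');cv2.imwrite('pics/w10.png',im[:,:,::-1])
```

```text
t 10.2 pos [493.7  93.4 112.7] jig [-84.9 100.6 112.7] F [-5.1  0.8  2.5] op 0.0 yaw z-axis -0.237 y [-0.001  0.    -1.   ] q [-0.05  0.53  1.69  0.    0.92  0.19]
```

View pics/w10.png

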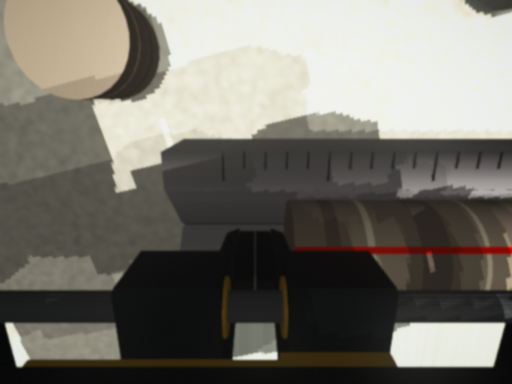

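Call:
move_arm([
  [3.9,-1,0,0,0,0,1],
  [3.9,-1,0,0,0,0,1],
  [3.9,-1,0,0,0,0,1],
  [3.9,-1,0,0,0,0,1],
  [3.9,-1,0,0,0,0,1],
  [3.9,-1,0,0,0,0,1],
  [3.9,-1,0,0,0,0,1],
  [3.9,-1,0,0,0,0,1],
  [3.9,-1,0,0,0,0,1],
  [2.9,-0.7,0,0,0,0,1],
])

```text
time: 11.5
position: [0.5321, 0.0836, 0.1127]
orientation: [0.437, -0.437, 0.556, -0.556]
ft_force: [-2.5, 1.6, 0.5]
opening: 0.004
```

Run:
```python
from h import *
s=st()
im=cams.read_camera('wrist');cv2.imwrite('pics/w11.png',im[:,:,::-1])
im=cams.read_camera('scene');cv2.imwrite('pics/sc11.png',cv2.resize(im[160:300,205:360,::-1],None,fx=4,fy=4,interpolation=cv2.INTER_CUBIC))
```

```text
t 11.5 pos [532.1  83.6 112.7] jig [-45.2 100.  112.7] F [-2.5  1.6  0.5] op 0.0 yaw z-axis -0.237 y [-0. -0. -1.] q [-0.06  0.58  1.59 -0.    0.98  0.17]
```

View pics/sc11.png

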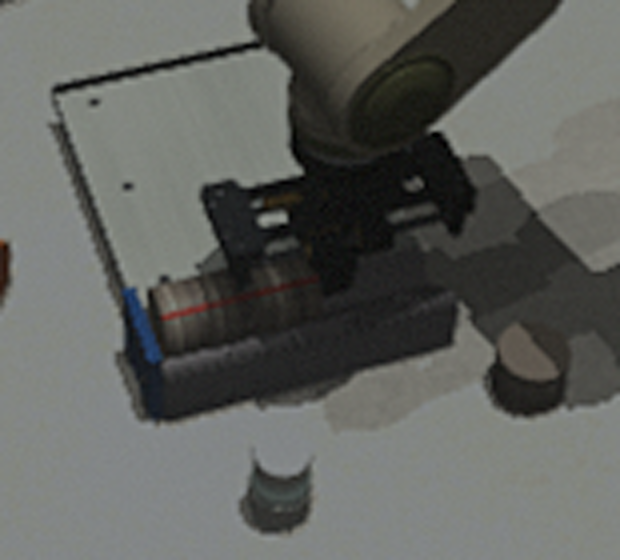

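Call:
move_arm([
  [1.9,-0.5,0,0,0,0,1],
  [1.9,-0.5,0,0,0,0,1],
  [1,-0.2,0,0,0,0,1],
])

```text
time: 11.98
position: [0.5367, 0.0824, 0.1127]
orientation: [0.437, -0.437, 0.556, -0.556]
ft_force: [-3.2, 0.9, 0.5]
opening: 0.005
```

Call:
move_arm([
  [1,-0.2,0,0,0,0,1],
])

```text
time: 12.1
position: [0.5377, 0.0823, 0.1127]
orientation: [0.437, -0.437, 0.556, -0.556]
ft_force: [-3.3, 0.1, 0.6]
opening: 0.007
```

Call:
move_arm([
  [1,-0.2,0,0,0,0,1],
])

```text
time: 12.22
position: [0.5387, 0.082, 0.1127]
orientation: [0.437, -0.437, 0.556, -0.556]
ft_force: [-3.8, 0.2, 0.6]
opening: 0.006
```

Call:
move_arm([
  [1,-0.2,0,0,0,0,1],
])

```text
time: 12.35
position: [0.5398, 0.0818, 0.1127]
orientation: [0.437, -0.437, 0.556, -0.556]
ft_force: [-3.2, 1.8, 0.7]
opening: 0.002
```

Call:
move_arm([
  [1,-0.2,0,0,0,0,1],
])

```text
time: 12.48
position: [0.5408, 0.0816, 0.1127]
orientation: [-0.437, 0.437, -0.556, 0.556]
ft_force: [-3.5, -0.1, 0.1]
opening: 0.005
```

Run:
```python
from h import *
s=st()
```

```text
t 12.47 pos [540.8  81.6 112.7] jig [-36.4 100.1 112.7] F [-3.5 -0.1  0.1] op 0.0 yaw z-axis -0.237 y [-0. -0. -1.] q [-0.07  0.59  1.56 -0.    0.99  0.17]
```

Still sliding at about 3 N, so it isn't at the stop yet. I continue in 1 mm steps.

Call:
move_arm([
  [1,-0.2,0,0,0,0,1],
])

```text
time: 12.6
position: [0.5417, 0.0815, 0.1127]
orientation: [0.437, -0.437, 0.556, -0.556]
ft_force: [-5.7, 0.7, 1.6]
opening: 0.001
```

Call:
move_arm([
  [1,-0.2,0,0,0,0,1],
])

```text
time: 12.72
position: [0.5419, 0.0814, 0.1127]
orientation: [0.437, -0.438, 0.556, -0.555]
ft_force: [-10.4, 1.6, 5.3]
opening: 0.007
```

Run:
```python
from h import *
s=st()
im=cams.read_camera('scene');cv2.imwrite('pics/sc12.png',cv2.resize(im[215:265,225:305,::-1],None,fx=9,fy=9,interpolation=cv2.INTER_CUBIC))
```

```text
t 12.72 pos [541.9  81.4 112.7] jig [-35.3 100.2 112.7] F [-10.4   1.6   5.3] op 0.01 yaw z-axis -0.237 y [-0.003  0.    -1.   ] q [-0.07  0.59  1.56  0.    1.    0.17]
```

View pics/sc12.png

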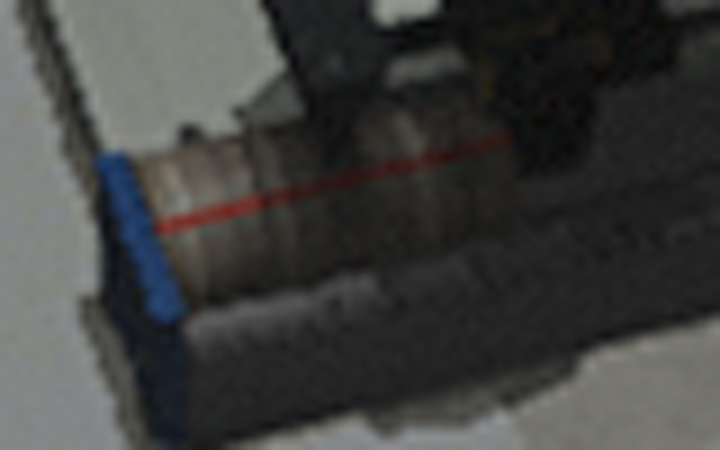

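The force rose to 10 N and the TCP stopped advancing, and the picture shows the core's end against the blue stop (crop 160,230). I back off along −x and then go up.

Call:
move_arm([
  [-1.9,0.5,0,0,0,0,1],
  [-7.8,1.9,0,0,0,0,1],
  [-14.6,3.5,0,0,0,0,1],
  [-14.6,3.5,10,0,0,0,1],
  [0,0,40,0,0,0,1],
  [0,0,50,0,0,0,1],
  [-20,0,50,0,0,0,1],
  [-30,0,30,0,0,0,1],
  [-30,0,0,0,0,0,1],
  [0,0,0,0,0,0,1],
])

```text
time: 14.02
position: [0.4222, 0.091, 0.2938]
orientation: [-0.438, 0.437, -0.555, 0.556]
ft_force: [0.2, -0.7, 0.3]
opening: 0.003
```

Run:
```python
from h import *
s=st()
for n,(a,b,c,d) in (("scene",(205,275,225,325)),("side",(150,300,120,340))):
    im=cams.read_camera(n);cv2.imwrite(f'pics/{n}13.png',cv2.resize(im[a:b,c:d,::-1],None,fx=3.5 if n=="side" else 7,fy=3.5 if n=="side" else 7,interpolation=cv2.INTER_CUBIC))
    for t in("core","plug","jar","brush"):print(n,t,[(np.round(r['uv'],1).tolist(),round(r['score'],2)) for r in models.spot_point(t,n)][:3])
    print('pred',proj(n,W((40,100,56.2))), 'top line ends',proj(n,W((-20,100,83))),proj(n,W((100,100,83))))
```

```text
t 14.03 pos [422.2  91.  293.8] jig [-153.9   81.5  293.8] F [ 0.2 -0.7  0.3] op 0.0 yaw z-axis -0.237 y [ 0.002 -0.    -1.   ] q [-0.06  0.18  1.62  0.    1.34  0.17]
scene core [([245.6, 121.4], 0.71), ([185.1, 225.8], 0.63), ([261.6, 234.0], 0.61)]
scene plug [([336.3, 257.4], 0.89)]
scene jar [([273.4, 286.1], 0.91)]
scene brush [([302.5, 198.9], 0.72)]
pred [[260.81114479 236.02331492]] top line ends [[280.19484933 225.46441827]] [[241.27689325 235.3518508 ]]
side core [([195.4, 227.5], 0.81), ([201.7, 161.8], 0.7)]
side plug [([213.9, 331.6], 0.87)]
side jar [([146.0, 268.5], 0.81)]
side brush []
pred [[196.72421733 225.97372327]] top line ends [[210.18075496 236.10077522]] [[181.67402477 203.17572469]]
```

View pics/scene13.png

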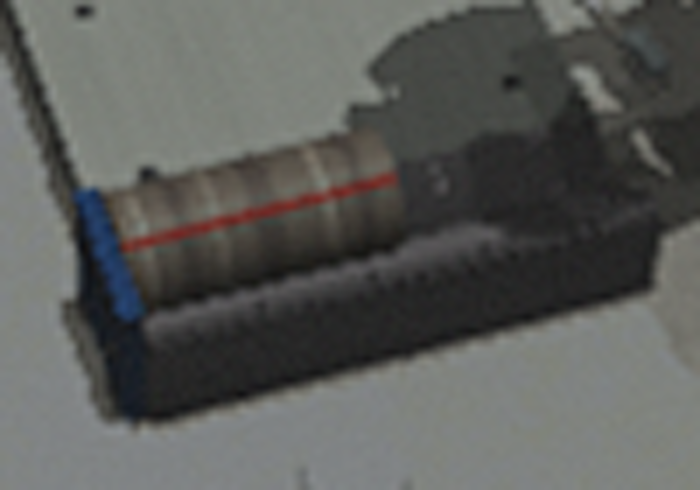

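View pics/side13.png

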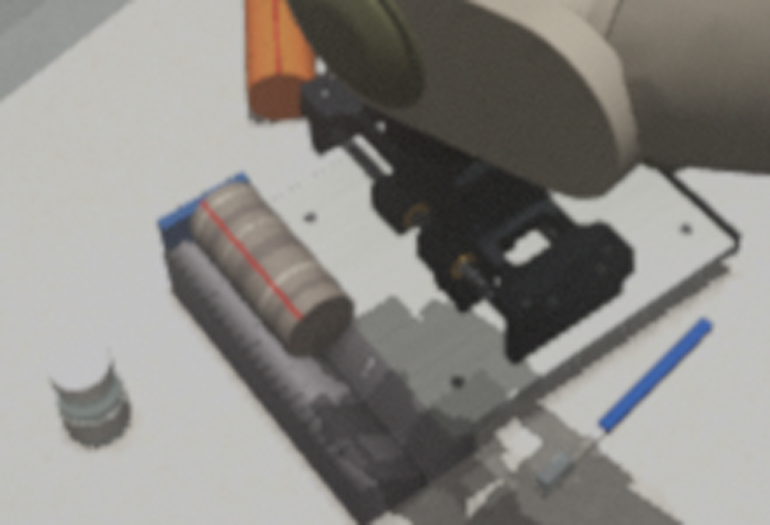

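The core lies in the V with its end flush to the stop. The hand is clear and the bystanders have not moved.

Run:
```python
from rig import ctrl
print(ctrl.sign_off())
```

```text
the job is handed in; nothing more can be done
None
```

The core is in the V with its end against the blue end stop. I handed the job in at about 14 s of the 53 s allowed; the sign-off gives no verdict.

**Rolling:** I pushed the banded core across the plate with the half-open fingertips on its side. The red line went out of sight underneath and reappeared at the rear, so the core turned over before it reached the V. It then dropped in aligned with the groove.

**Sliding:** I pushed the free end with the closed fingers. It slid at about 3–5 N, until the force rose to about 10 N and the hand stopped advancing. I then backed off along the groove and raised the hand.

**Last checks:**
- **Core position:** Both outside views show the core parallel in the groove with no gap at the stop. The detected core centre was within about 2 pixels of the predicted seat in both cameras.
- **Hand:** The wrist force read about zero, with the hand well above the jig.
- **Bystanders:** The jar, short core and brush were detected within about 2 pixels of where they started. The one exception was the short core in the side view, about 4 pixels off. The scene view had it unmoved and the hand never came near it, so I took that as detection noise.
- **Brush:** The side-camera detector missed it in the final check, but it is plainly visible in that picture.

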